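# Unstack the cups onto their saucers

### The arm

A 7-joint arm with a two-finger parallel gripper is mounted at the origin on a cart in front of the work surface, level with it; the furniture and walls round the work are solid. World frame = base frame: x ahead of the robot, y to its left, z up, the work surface at z = 0. Lengths are in mm, angles in rad, forces in N, time in s.
With the tool pointing down it reaches from about 400 to 875 mm from the base axis. Payload 4.4 kg.
Tool frame: the origin (TCP) lies midway between the tips of the shut fingers; the grasp point (between the pads) lies ctrl.grip_depth behind it (ctrl.grip_depth is the distance from the TCP to the grasp point, in mm); z points along the fingers, y is the line along which they close (so a half turn about z gives the same grasp; the last joint's range is limited). The gripper opens to 85 mm and grips with 20 to 120 N. Pads are 22 mm wide; open, the fingers measure 114 mm over their backs; the gripper's body (76 mm by 85 mm) begins 54 mm behind the grasp point. The pads swing forward as they close: fully open they stand 13 mm farther back than shut.
Start: joints at [1.186, 0.628, 0.038, 1.517, -0.027, 0.996, -0.02], TCP at [203.756, -617.253, 231.313] pointing down, gripper open.
Joint ranges: [-3.06, 3.06], [-0.37, 2.12], [-1.25, 1.32], [0.18, 2.47], [-1.1, 4.24], [0.23, 1.98], [-2.94, 2.94]. Speed limits (rad/s): [2.57, 2.57, 3.14, 3.14, 3.14, 3.14, 3.14].

### API

Orientations are given as [roll, pitch, yaw] about the fixed x, y, z axes, in that order (R = Rz(yaw) Ry(pitch) Rx(roll)).
In Python, from cell import ctrl gives the robot as it stands.
- The arm moves only by the tool carry_out, never from a script. Its argument "deltas" is one flat list of numbers, 7 for each row, row after row: the turn, a rotation vector about the tool's x, y, z in degrees, then the shift along the tool's x, y, z in m, then the closure, from -1 (fully open) to 1 (shut). In form: [wx, wy, wz, dx, dy, dz, claw, wx, wy, wz, dx, dy, dz, claw, ...]. A call has 1 to 12 rows; each row shifts and turns the commanded pose from where the row before left it, along the tool's axes as they then stand; what a row does not reach is not made up. A row lasts 1/8 s, in which the tool goes at most 62.5 mm and 10.7 degrees, less where a joint would pass 70% of its speed; a pose out of reach is approached as far as the arm can. A call with a gripper value outside its range is refused whole. The fingers move at their own pace and stop on an object; the grip force is fixed at half the most. Time passes only in rows, so rows that do not move let the fingers close. It gives the time, the measured TCP pose, the force, the opening and the grip force at its end, in the units of the state.
- ctrl.read_state(): the state, without advancing time (a new reading comes with each control period).
- ctrl.get_image(name): name is "scene" or "top"; returns the picture (384x512x3 uint8, red, green, blue); there is no depth.
- ctrl.calibration(name): a dict with "mtx" (3x3 intrinsics, pixels), "R" (3x3) and "t" (3): a world point X has camera coordinates R X + t. Camera axes: x right, y down, z forward; pixel columns grow to the right and rows downward; lengths in mm; the calibration is good to about 2 mm. A picture is of the moment at which its call begins. calibration takes no time and is no camera call.
- ctrl.finish_job(): hands the job in; it is judged then, once.
The state is a dict: "clock": time; "qpos": joint angles; "qd": joint speeds; "tau": joint torques, N m; "eef_pos": TCP position; "tool_rot": TCP orientation; "force": force on the tool from outside, world axes, zero at the start; "torque": the same for the moment, N m; "width": finger opening in mm; "gripper_force": force on a finger pad.
Only numpy, scipy, OpenCV 4.12 (cv2) and the standard library are available. Lean on these libraries where they do the work, as an engineer would, in place of code of your own. Each camera call takes 0.05 s, during which the arm holds its last target. There are 200 camera calls.

### The job

Lay out the coffee service: take the stack of four cups apart and set each cup gently and upright on the saucer of its own size (the smallest cup on the smallest saucer, and so on up to the largest), with its foot standing flat in the well in the middle of the saucer. Leave the saucers where they have been laid out, do not tip or drop a cup, and do not disturb the red jigger or the powder jar.

Things in the scene. Friction and masses are not known exactly. Their poses are not given: they have to be found in the camera images.
- cup_1: Smallest of four stacking cups, grey-green stoneware, cream inside: 54 mm tall, rim 48 mm across (upright band down to 14 mm below the rim, wall 3 mm), foot 40 mm across. Origin: centre of underside, z up, x towards the handle, which reaches 42 mm from the axis, is 7 mm thick, 23 to 50 mm up. About 90 g. Starts nested in the next larger cup, underside 34 mm above that cup's.
- cup_2: Second smallest of four stacking cups, grey-green stoneware, cream inside: 56 mm tall, rim 54 mm across (upright band down to 14 mm below the rim, wall 3 mm), foot 41 mm across. Origin: centre of underside, z up, x towards the handle, which reaches 46.5 mm from the axis, is 7 mm thick, 25 to 52 mm up. About 110 g. Starts nested in the next larger cup, underside 37 mm above that cup's.
- cup_3: Second largest of four stacking cups, grey-green stoneware, cream inside: 59 mm tall, rim 60 mm across (upright band down to 14 mm below the rim, wall 3 mm), foot 42 mm across. Origin: centre of underside, z up, x towards the handle, which reaches 51 mm from the axis, is 7 mm thick, 28 to 55 mm up. About 135 g. Starts nested in the next larger cup, underside 40 mm above that cup's.
- cup_4: Largest of four stacking cups, grey-green stoneware, cream inside: 62 mm tall, rim 66 mm across (upright band down to 14 mm below the rim, wall 3 mm), foot 43 mm across. Origin: centre of underside, z up, x towards the handle, which reaches 55.5 mm from the axis, is 7 mm thick, 31 to 58 mm up. About 165 g. Starts on the table, carrying the other three.
- saucer_1: Smallest of four round loose saucers of the same stoneware, lying on the table, for the smallest cup: 96 mm across, edge 13 mm high. Origin: centre of underside, z up. In the middle a flat round well 54 mm across, floor 4 mm above the underside, with a low step 2.5 mm high round it; the cup's foot stands on that floor.
- saucer_2: Second smallest of four round loose saucers of the same stoneware, lying on the table, for the second smallest cup: 108 mm across, edge 13 mm high. Origin: centre of underside, z up. In the middle a flat round well 55 mm across, floor 4 mm above the underside, with a low step 2.5 mm high round it; the cup's foot stands on that floor.
- saucer_3: Second largest of four round loose saucers of the same stoneware, lying on the table, for the second largest cup: 120 mm across, edge 13 mm high. Origin: centre of underside, z up. In the middle a flat round well 56 mm across, floor 4 mm above the underside, with a low step 2.5 mm high round it; the cup's foot stands on that floor.
- saucer_4: Largest of four round loose saucers of the same stoneware, lying on the table, for the largest cup: 132 mm across, edge 13 mm high. Origin: centre of underside, z up. In the middle a flat round well 57 mm across, floor 4 mm above the underside, with a low step 2.5 mm high round it; the cup's foot stands on that floor.
- jigger_red: Bystander: red double-ended measuring jigger standing on the table, 44 mm across, 75 mm tall, in front of the espresso machine (solid; its body begins 0.63 m ahead of the robot base, left of y = 0.07 m, and overhangs from 0.23 m up). Origin: centre of the underside. Leave alone.
- powder_jar: Bystander: clear jar of pale powder with a grey ribbed screw cap, 72 mm across, 122 mm tall, standing behind the saucers. Origin: centre of the underside. Leave alone.
Not all that is in view belongs to the job. What is shaped like the cup_4 but blue is not meant.

How it is judged:
By the outcome, as a careful person would: the job done as asked, in the order asked, and still so for the second after the job is handed in, with the robot touching nothing.
It also fails if it takes over 109 s, if anything falls off the work surface, if the arm or the gripper's body presses on something with over 40 N, if the wrist force passes 120 N, or if a joint passes its speed limit or range.

## Working session

There is one attempt and no reset: what is moved stays moved. The work goes in short steps, Python scripts to look and compute and a tool call to move; the robot and the scene stay as the last step left them, time stands still between calls to the robot, and variables do not carry over. Pictures are saved under pics/ and viewed, at most 14 in all, crops included, and the job is handed in when it is done.

Besides the shell and the picture viewer there is one more tool, called after ">>>" by a JSON object that holds its "op" and its "data". carry_out: Moves the arm, as the interface text tells. Its arguments: {"type":"object","properties":{"deltas":{"type":"array"}},"required":["deltas"]}

```bash
mkdir -p pics; ls; python3 - <<'E'
from cell import ctrl
import cv2
for n in("scene","top"):
    im=ctrl.get_image(n); cv2.imwrite(f"pics/{n}0.png",cv2.resize(im[:,:,::-1],None,fx=1.5,fy=1.5,interpolation=cv2.INTER_CUBIC))
    c=ctrl.calibration(n); print(n,c)
print(ctrl.read_state(),ctrl.grip_depth)
E
```

```text
pics
scene {'mtx': array([[417.75337781,   0.        , 255.35231329],
       [  0.        , 417.75337781, 191.59289416],
       [  0.        ,   0.        ,   1.        ]]), 'R': array([[-0.74578466, -0.6658732 ,  0.0204478 ],
       [-0.32115175,  0.33246256, -0.88675261],
       [ 0.58366667, -0.66789335, -0.46179183]]), 't': array([427.64897456, 276.87977944, 922.20819081])}
top {'mtx': array([[359.67239554,   0.        , 254.59966423],
       [  0.        , 359.67239554, 193.10192607],
       [  0.        ,   0.        ,   1.        ]]), 'R': array([[-0.00657802, -0.99972105,  0.0226837 ],
       [-0.98173557,  0.00214317, -0.19023846],
       [ 0.19013678, -0.02352079, -0.98147582]]), 't': array([ -11.23704647,  573.62377992, 1010.88348726])}
{'clock': 0.1, 'qpos': array([ 1.18619957,  0.62921814,  0.03844086,  1.51828257, -0.02700173,
        0.99632624, -0.02002326]), 'qd': array([ 6.78827689e-05, -1.01488952e-03, -1.52871805e-03, -2.73458777e-03,
        1.13496336e-03, -7.06108081e-04, -4.22847412e-04]), 'tau': array([ 2.20478825e-03, -5.64535439e+01,  1.22992348e+00, -1.93973100e+01,
        1.11909234e-02,  5.33941551e-03, -2.26379376e-05]), 'eef_pos': array([ 203.57716428, -616.69313922,  230.49933478]), 'tool_rot': array([-3.13987612e+00,  1.22780012e-05,  3.18775393e-01]), 'force': array([ 0.45637684, -0.83390189,  1.00047991]), 'torque': array([ 0.01833599, -0.02247692, -0.01810176]), 'gripper_force': 0.0, 'width': 85.48266108827536} 18.700000000000003
```

View pics/scene0.png

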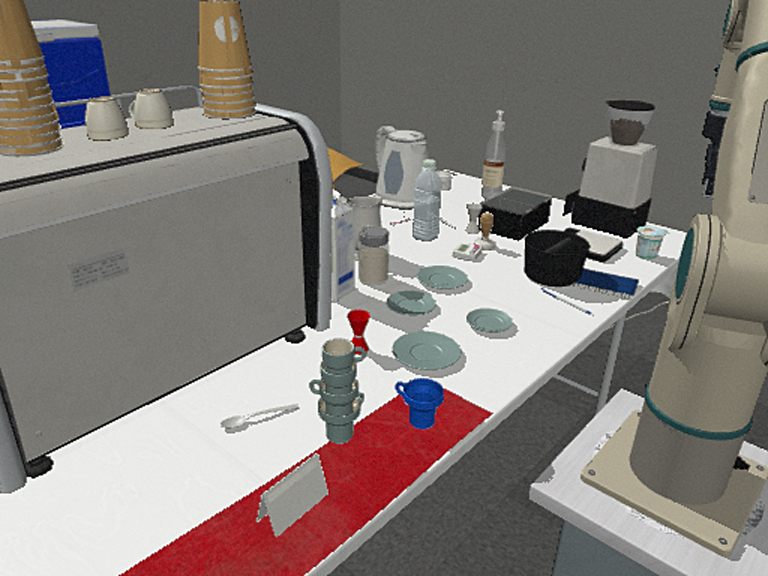

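View pics/top0.png

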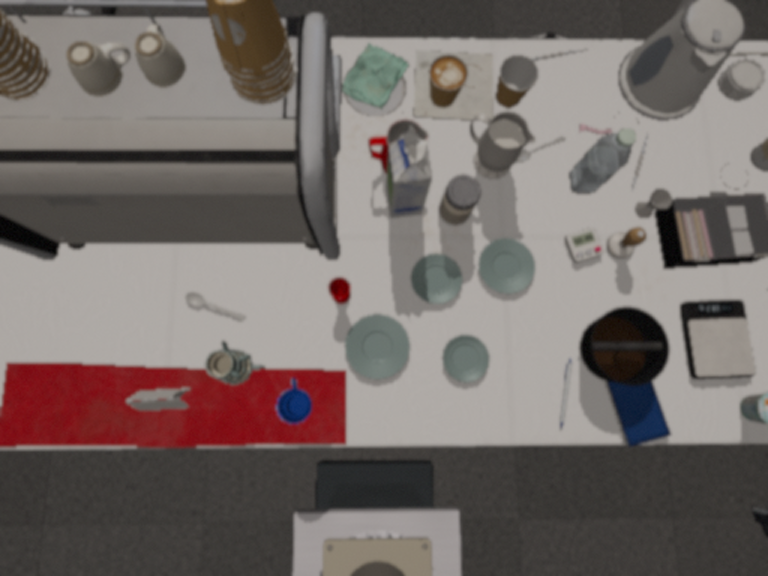

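The scene view shows the stack near (340,390) with the blue cup at (422,400). The top view shows the stack near (230,362), the saucers at (378,348), (466,359), (437,279) and (507,267), the jigger at (340,290) and the jar at (461,198). Next I'll take enlarged crops.

```bash
python3 - <<'E'
from cell import ctrl
import cv2,numpy as np
s=ctrl.get_image("scene");t=ctrl.get_image("top")
cv2.imwrite("raw_s.png",s[:,:,::-1]);cv2.imwrite("raw_t.png",t[:,:,::-1])
a=cv2.resize(s[215:305,195:305,::-1],None,fx=6,fy=6,interpolation=cv2.INTER_CUBIC) #660x540
cv2.imwrite("pics/s_stack.png",a)
a=cv2.resize(t[215:290,120:220,::-1],None,fx=8,fy=8,interpolation=cv2.INTER_CUBIC)
cv2.imwrite("pics/t_stack.png",a[:600])
# saucers: segment
hsv=cv2.cvtColor(t,cv2.COLOR_RGB2HSV)
m=((hsv[...,0]>65)&(hsv[...,0]<100)&(hsv[...,1]>25)).astype(np.uint8)
m=cv2.morphologyEx(m,cv2.MORPH_OPEN,np.ones((3,3)))
n,l,st,ce=cv2.connectedComponentsWithStats(m)
K=ctrl.calibration("top")
def ray(K,px,z):
    d=K["R"].T@np.linalg.inv(K["mtx"])@np.array([px[0],px[1],1]);c=-K["R"].T@K["t"];return c+d*(z-c[2])/d[2]
for i in range(1,n):
    if st[i,4]>300:
        cs,_=cv2.findContours((l==i).astype(np.uint8),cv2.RETR_EXTERNAL,cv2.CHAIN_APPROX_NONE)
        c=max(cs,key=len)[:,0].astype(float)
        P=np.array([ray(K,p,13)[:2] for p in c])
        h=cv2.convexHull(P.astype(np.float32))
        e=cv2.fitEllipse(h); print(st[i],ce[i].round(1),"ell",np.round(e[0],1),np.round(e[1],1))
E
```

```text
[229  31  42  40 981] [249.   50.1] ell [1067.1   -2.4] [126.1 153.7]
```

View pics/s_stack.png

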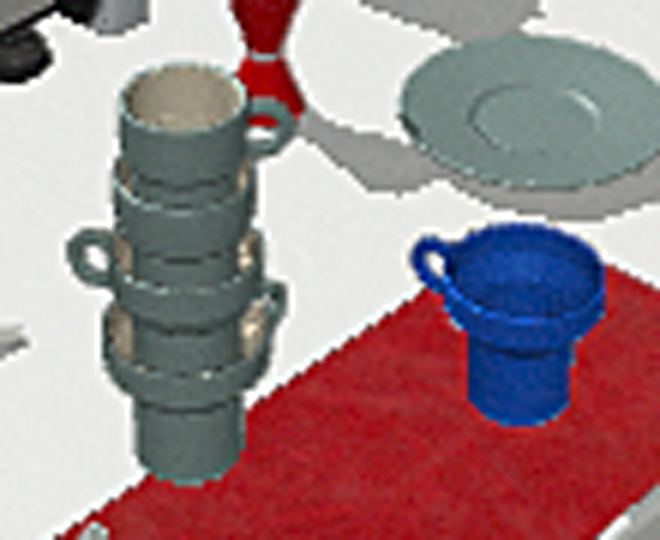

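View pics/t_stack.png

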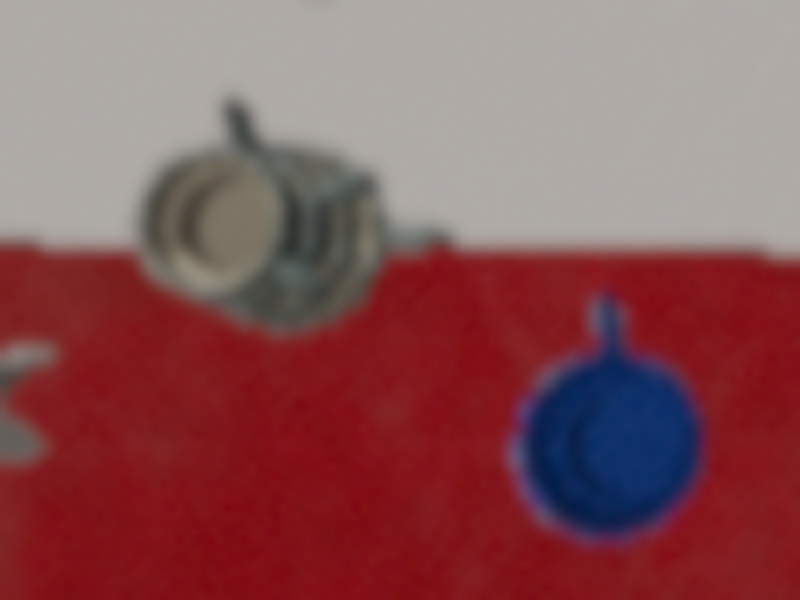

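```bash
cat > h.py <<'E'
import cv2,numpy as np
from scipy.optimize import least_squares
from cell import ctrl
C={n:ctrl.calibration(n) for n in("scene","top")}
def proj(n,X):
    c=C[n];p=c["mtx"]@(c["R"]@np.asarray(X,float)+c["t"]);return p[:2]/p[2]
def ray(n,px,z):
    K=C[n];d=K["R"].T@np.linalg.solve(K["mtx"],[px[0],px[1],1]);c=-K["R"].T@K["t"];return c+d*(z-c[2])/d[2]
def tri(ps,pt):
    r=least_squares(lambda X:np.r_[proj("scene",X)-ps,proj("top",X)-pt],[500,100,50]);return r.x.round(1),r.fun.round(1)
E
python3 - <<'E'
from h import *
cs=lambda x,y:np.array([195+x/6-.42,215+y/6-.42]); ct=lambda x,y:np.array([120+x/8-.44,215+y/8-.44])
X,r=tri(cs(184,98),ct(213,222));print("rim1",X,r)
for nm,h in(("c1",165),):print(ray("top",ct(213,222),h),ray("scene",cs(184,98),h))
print("foot scene z0",ray("scene",cs(189,458),0))
x,y=X[:2]
for nm,b,h0,h1,reach in(("c1",111,23,50,42),("c2",77,25,52,46.5),("c3",40,28,55,51),("c4",0,31,58,55.5)):
    zm=b+(h0+h1)/2
    for a in range(0,360,30):
        P=[x+(reach-3)*np.cos(np.radians(a)),y+(reach-3)*np.sin(np.radians(a)),zm]
        s=(proj("scene",P)-[194.6,214.6])*6;t=(proj("top",P)-[119.6,214.6])*8
        print(nm,a,s.round(),t.round())
for n in("scene","top"):
    im=cv2.imread("raw_s.png" if n=="scene" else "raw_t.png").astype(int)
    b,g,rr=im[...,0],im[...,1],im[...,2]
    m=((g-rr>9)&(b-rr<25)&(b-rr>4)).astype(np.uint8)
    m=cv2.morphologyEx(m,cv2.MORPH_OPEN,np.ones((3,3)))
    k,l,st,ce=cv2.connectedComponentsWithStats(m)
    for i in range(1,k):
        if st[i,4]>250:
            c=np.argwhere(l==i)[:,::-1]
            h=cv2.convexHull(c.astype(np.int32))[:,0]
            P=np.array([ray(n,p,13)[:2] for p in h]);e=cv2.fitEllipse(P.astype(np.float32))
            print(n,st[i],np.round(e[0],1),np.round(e[1],1))
E
```

```text
rim1 [425.  269.4 162. ] [ 0.3  0.1 -0.2 -0.2]
[424.23783569 268.09586977 165.        ] [422.26704999 272.87259533 165.        ]
foot scene z0 [419.69803009 275.62330155   0.        ]
c1 0 [113.  92.] [229. 103.]
c1 30 [ 84. 118.] [169. 119.]
c1 60 [ 82. 148.] [123. 163.]
c1 90 [108. 176.] [103. 223.]
c1 120 [157. 191.] [116. 283.]
c1 150 [214. 190.] [158. 328.]
c1 180 [263. 173.] [217. 344.]
c1 210 [289. 145.] [279. 327.]
c1 240 [288. 115.] [325. 282.]
c1 270 [260.  90.] [343. 222.]
c1 300 [213.  76.] [330. 162.]
c1 330 [160.  77.] [288. 119.]
c2 0 [107. 158.] [255.  99.]
c2 30 [ 75. 188.] [190. 116.]
c2 60 [ 73. 223.] [140. 164.]
c2 90 [101. 254.] [119. 228.]
c2 120 [155. 272.] [133. 293.]
c2 150 [218. 271.] [178. 341.]
c2 180 [271. 251.] [243. 359.]
c2 210 [300. 219.] [309. 340.]
c2 240 [298. 184.] [358. 292.]
c2 270 [268. 155.] [378. 227.]
c2 300 [217. 140.] [364. 162.]
c2 330 [159. 141.] [319. 116.]
c3 0 [102. 226.] [281.  96.]
c3 30 [ 67. 259.] [211. 114.]
c3 60 [ 64. 299.] [158. 164.]
c3 90 [ 95. 335.] [136. 234.]
c3 120 [153. 355.] [151. 303.]
c3 150 [222. 354.] [199. 354.]
c
[... 355 characters left out ...]
221. 366.]
c4 180 [288. 415.] [293. 386.]
c4 210 [322. 374.] [368. 365.]
c4 240 [319. 330.] [424. 311.]
c4 270 [283. 294.] [446. 237.]
c4 300 [224. 274.] [429. 165.]
c4 330 [156. 275.] [378. 112.]
scene [278 177  34  15 405] [ 630.7 -269.4] [117.5 119.4]
scene [258 194  32  16 372] [ 604.  -123.9] [102.5 106.3]
scene [311 206  30  15 373] [ 440.1 -177. ] [92.5 97.5]
scene [261 221  46  25 916] [465.2   0.6] [128.9 132.4]
scene [213 235  24  60 909] [507.1 194.3] [ 63.9 312.8]
top [230  31  41  39 912] [1067.4   -3.4] [120.8 152.5]
top [321 164  34  28 470] [ 631.  -272.5] [ 86.4 106. ]
top [232 215  40  34 733] [463.3  -2.7] [109.8 121.7]
top [298 229  26  23 360] [ 436.9 -181.3] [69.4 80. ]
```

```bash
python3 - <<'E'
from h import *
t=cv2.imread("raw_t.png");s=cv2.imread("raw_s.png")
cv2.imwrite("pics/t_sau.png",cv2.resize(t[150:265,220:370],None,fx=5,fy=5,interpolation=cv2.INTER_CUBIC))
cv2.imwrite("pics/s_sau.png",cv2.resize(s[170:250,250:350],None,fx=7,fy=7,interpolation=cv2.INTER_CUBIC))
E
```

```text
(no output)
```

View pics/t_sau.png

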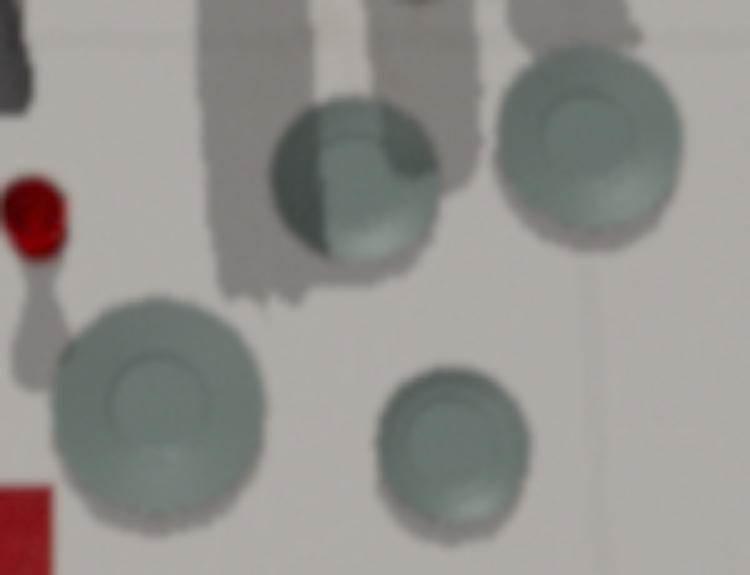

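View pics/s_sau.png

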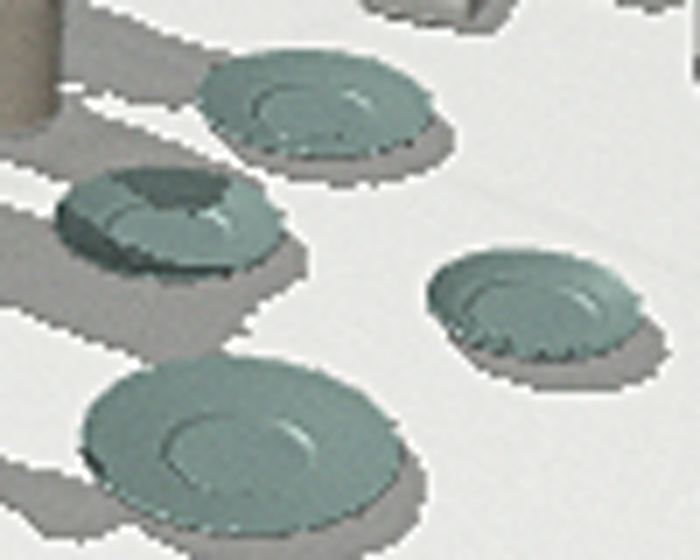

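```bash
python3 - <<'E'
from h import *
T={1:(377,530,366,530),2:(270,440,95,264),3:(496,683,43,233),4:(52,266,297,516)}
S={1:(427,643,247,360),2:(55,285,167,280),3:(196,434,48,158),4:(82,408,353,535)}
R={1:48,2:54,3:60,4:66}
a=np.linspace(0,2*np.pi,181)
def box(n,X,r):
    P=np.array([proj(n,[X[0]+r*np.cos(q),X[1]+r*np.sin(q),X[2]]) for q in a])
    return np.array([P[:,0].min(),P[:,0].max(),P[:,1].min(),P[:,1].max()])
for k in T:
    bt=np.array(T[k])/5-.4+np.array([220,220,150,150]); bs=np.array(S[k])/7-.43+np.array([250,250,170,170])
    f=lambda X,w:np.r_[(box("top",X,R[k])-bt)*w[0],(box("scene",X,R[k])-bs)*w[1]]
    for w in((1,1),):
        r=least_squares(f,[500,-100,10],args=(w,),diff_step=1e-4);print(k,r.x.round(1),r.fun.round(1))
    for w in((1,0),(0,1)):
        r=least_squares(lambda X:f([X[0],X[1],13],w),[500,-100],diff_step=1e-4);print("   z13",w,r.x.round(1))
for nm,p in(("jig",(340,290)),("jar",(463,185))):print(nm,ray("top",np.array(p)/1.5,75 if nm=="jig" else 122).round())
s=ctrl.read_state();print(s["clock"],s["eef_pos"],s["tool_rot"])
E
```

```text
1 [ 441.1 -182.1   10.3] [-0.7  0.3  0.2 -0.7  0.2  0.6  0.3 -0.2]
   z13 (1, 0) [ 440.  -182.1]
   z13 (0, 1) [ 439.7 -177.5]
2 [ 606.8 -127.3    9.4] [-0.3  0.3 -0.1  0.  -0.2  0.2  0.1 -0. ]
   z13 (1, 0) [ 606.  -126.7]
   z13 (0, 1) [ 603.  -122.4]
3 [ 633.6 -275.1    9.6] [-0.4  0.3  0.3 -0.5  0.1  0.2  0.3 -0.2]
   z13 (1, 0) [ 632.4 -274.5]
   z13 (0, 1) [ 630.2 -269.3]
4 [466.3  -4.5  10.3] [-0.4  0.4  0.1 -0.   0.1 -0.2  0.3 -0.3]
   z13 (1, 0) [466.2  -4.4]
   z13 (0, 1) [463.7  -1.3]
jig [569.  68.  75.]
jar [ 766. -170.  122.]
0.2 [ 203.62185757 -616.90641802  230.72187706] [-3.14043214e+00 -1.01730931e-07  3.18749739e-01]
```

Saucers come out at about (440,-180), (605,-125), (632,-272) and (465,-3), with sizes and heights consistent with the text to about 3 mm. The stack is at about (423,270) with its rim at about 163. I'll turn to yaw 90° and go over.

>>> {"op": "carry_out", "data": {"deltas": [0,0,-10.25,0,0,0,-1,0,0,-10.25,0,0,0,-1,0,0,-10.25,0,0,0,-1,0,0,-10.25,0,0,0,-1,0,0,-10.25,0,0,0,-1,0,0,-10.25,0,0,0,-1,0,0,-10.25,0,0,0,-1,0,0,0,0.045,0.027,0,-1,0,0,0,0.045,0.027,0,-1,0,0,0,0.045,0.027,0,-1,0,0,0,0.045,0.027,0,-1,0,0,0,0.045,0.027,0,-1]}}

```text
clock: 1.7
eef_pos: [339.3, -390.8, 231.4]
tool_rot: [3.141, 0.0, 1.571]
force: [0.2, 0.0, 0.1]
width: 85.5
gripper_force: 0.0
```

>>> {"op": "carry_out", "data": {"deltas": [0,0,0,0.048,0.028,0,-1,0,0,0,0.048,0.028,0,-1,0,0,0,0.048,0.028,0,-1,0,0,0,0.047,0.027,0,-1,0,0,0,0.055,-0.003,0,-1,0,0,0,0.055,-0.003,0,-1,0,0,0,0.055,-0.003,0,-1,0,0,0,0.055,-0.003,0,-1,0,0,0,0.055,-0.003,0,-1,0,0,0,0.055,-0.003,0,-1,0,0,0,0.055,-0.003,0,-1,0,0,0,0.055,-0.004,0,-1]}}

```text
clock: 3.2
eef_pos: [424.4, 240.4, 231.4]
tool_rot: [3.141, 0.0, 1.571]
force: [1.0, -0.1, -0.1]
width: 85.6
gripper_force: 0.0
```

>>> {"op": "carry_out", "data": {"deltas": [0,0,0,0.03,-0.001,0,-1,0,0,0,0,0,0.03,-1,0,0,0,0,0,0.025,-1,0,0,0,0,0,0,-1]}}

```text
clock: 3.7
eef_pos: [422.4, 267.9, 174.9]
tool_rot: [-3.138, 0.002, 1.571]
force: [-0.1, -0.1, -0.3]
width: 85.8
gripper_force: 0.0
```

```bash
python3 - <<'E'
from h import *
s=ctrl.get_image("scene")[:,:,::-1];t=ctrl.get_image("top")[:,:,::-1]
a=cv2.resize(s[190:290,180:280],None,fx=4,fy=4,interpolation=cv2.INTER_CUBIC)
b=cv2.resize(t[205:285,105:185],None,fx=5,fy=5,interpolation=cv2.INTER_CUBIC)
cv2.imwrite("pics/ap1.png",np.hstack([a,b]))
st=ctrl.read_state();print(st["eef_pos"])
p=st["eef_pos"]
print((proj("scene",p)-[180,190])*4+2,(proj("top",p)-[105,205])*5+2)
E
```

```text
[423.78992539 268.99925693 176.79267433]
[185.82472165 143.48629827] [199.73124657 188.14818782]
```

View pics/ap1.png

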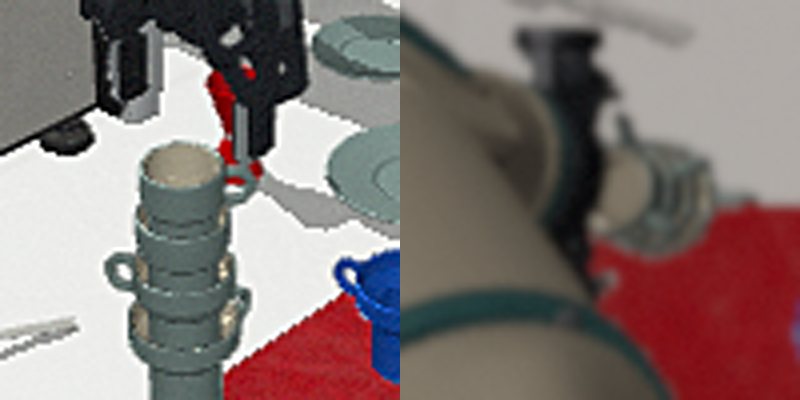

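Fingers straddle the rim (rim centre at (184,165) in the left half, fingertips at (145,118) and (245,157)). I'll descend and grip.

>>> {"op": "carry_out", "data": {"deltas": [0,0,0,0.001,0,0.015,-1,0,0,0,0,0,0.015,-1,0,0,0,0,0,0.012,-1,0,0,0,0,0,0,-1,0,0,0,0,0,0,0,0,0,0,0,0,0,0.2,0,0,0,0,0,0,0.4,0,0,0,0,0,0,1,0,0,0,0,0,0,1,0,0,0,0,0,0,1]}}

```text
clock: 5.05
eef_pos: [424.2, 270.2, 135.1]
tool_rot: [3.14, -0.001, 1.571]
force: [-0.2, -0.3, 5.5]
width: 47.3
gripper_force: 61.5
```

>>> {"op": "carry_out", "data": {"deltas": [0,0,0,0,0,-0.005,1,0,0,0,0,0,-0.01,1,0,0,0,0,0,-0.015,1,0,0,0,0,0,-0.02,1,0,0,0,0,0,-0.02,1,0,0,0,0,0,-0.02,1,0,0,0,0,0,0,1,0,0,0,0,0,0,1]}}

```text
clock: 6.05
eef_pos: [423.2, 269.5, 224.1]
tool_rot: [-3.141, 0.0, 1.571]
force: [0.3, -0.1, -1.3]
width: 47.2
gripper_force: 61.6
```

```bash
python3 - <<'E'
from h import *
s=ctrl.get_image("scene")[:,:,::-1];t=ctrl.get_image("top")[:,:,::-1]
a=cv2.resize(s[170:290,180:280],None,fx=5,fy=5,interpolation=cv2.INTER_CUBIC)
cv2.imwrite("pics/lift1.png",a)
st=ctrl.read_state();p=st["eef_pos"];print(p,st["force"],st["width"])
for dz in (0,-23,31):print(dz,(proj("scene",p+[0,0,dz])-[180,170])*5+2.5)
E
```

```text
[423.05323779 269.35650769 223.63080037] [-1.27990206 -0.02016647 -1.49212915] 46.92707528732619
0 [231.5741116 186.5247665]
-23 [232.2280123  233.13882657]
31 [230.66755286 121.89968848]
```

View pics/lift1.png

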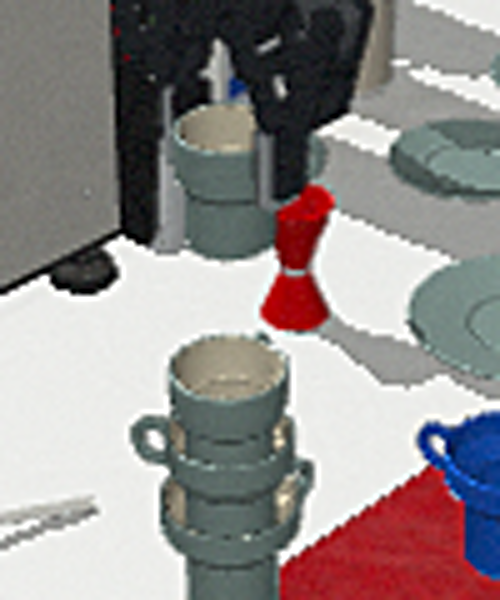

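Only cup_1 came up and it hangs upright; cup_2's rim now shows at (230,370). Carrying it to saucer_1.

>>> {"op": "carry_out", "data": {"deltas": [0,0,0,-0.03,0.001,0,1,0,0,0,-0.05,0.002,0,1,0,0,0,-0.05,0.002,0,1,0,0,0,-0.05,0.002,0,1,0,0,0,-0.05,0.002,0,1,0,0,0,-0.05,0.002,0,1,0,0,0,-0.05,0.002,0,1,0,0,0,-0.05,0.002,0,1,0,0,0,-0.04,0.002,0,1,0,0,0,-0.03,0,0,1,0,0,0,0,0,0,1]}}

```text
clock: 7.52
eef_pos: [439.8, -182.8, 223.4]
tool_rot: [-3.14, 0.0, 1.566]
force: [-0.4, 0.6, -1.7]
width: 47.2
gripper_force: 61.6
```

>>> {"op": "carry_out", "data": {"deltas": [0,0,0,0,0,0.03,1,0,0,0,0,0,0.05,1,0,0,0,0,0,0.05,1,0,0,0,0,0,0.03,1,0,0,0,0,0,0.015,1,0,0,0,0,0,0,1,0,0,0,0,0,0,1]}}

```text
clock: 8.4
eef_pos: [441.5, -180.2, 50.3]
tool_rot: [3.14, 0.0, 1.571]
force: [-0.0, -0.3, -0.2]
width: 47.5
gripper_force: 61.8
```

>>> {"op": "carry_out", "data": {"deltas": [0,0,0,-0.001,-0.001,0.01,1,0,0,0,0,0,0.006,1,0,0,0,0,0,0.002,1,0,0,0,0,0,0.001,1,0,0,0,0,0,0,1]}}

```text
clock: 9.02
eef_pos: [439.7, -181.2, 30.3]
tool_rot: [3.142, -0.0, 1.571]
force: [-0.3, 0.6, -1.5]
width: 47.1
gripper_force: 61.8
```

>>> {"op": "carry_out", "data": {"deltas": [0,0,0,0,0,0.001,1,0,0,0,0,0,0.001,1,0,0,0,0,0,0,1]}}

```text
clock: 9.4
eef_pos: [439.7, -181.2, 28.3]
tool_rot: [3.142, -0.0, 1.571]
force: [-0.3, -0.3, 0.0]
width: 47.2
gripper_force: 61.8
```

>>> {"op": "carry_out", "data": {"deltas": [0,0,0,0,0,0.001,1,0,0,0,0,0,0,1]}}

```text
clock: 9.65
eef_pos: [439.7, -181.2, 28.1]
tool_rot: [3.141, 0.001, 1.571]
force: [-1.0, 0.1, 9.1]
width: 47.1
gripper_force: 62.8
```

>>> {"op": "carry_out", "data": {"deltas": [0,0,0,0,0,0,0,0,0,0,0,0,0,-0.3,0,0,0,0,0,0,-1,0,0,0,0,0,0,-1,0,0,0,0,0,0,-1,0,0,0,0,0,0,-1,0,0,0,0,0,-0.02,-1,0,0,0,0,0,-0.04,-1,0,0,0,0,0,-0.05,-1,0,0,0,0,0,-0.05,-1]}}

```text
clock: 10.9
eef_pos: [439.2, -181.1, 188.7]
tool_rot: [-3.141, -0.0, 1.571]
force: [1.4, -1.1, 0.4]
width: 85.1
gripper_force: 0.0
```

```bash
cat >> h.py <<'E'
def look(fn,ws,wt,k=5):
    s=ctrl.get_image("scene")[:,:,::-1];t=ctrl.get_image("top")[:,:,::-1]
    cr=lambda i,w:cv2.resize(i[w[1]:w[1]+80,w[0]:w[0]+80],None,fx=k,fy=k,interpolation=cv2.INTER_CUBIC)
    cv2.imwrite(fn,np.hstack([cr(s,ws),cr(t,wt)]))
E
python3 -c "
from h import *
look('pics/pl1.png',(285,160),(270,205));print(ctrl.read_state()['eef_pos'])"
```

```text
[ 442.75390783 -182.03970641  191.92755874]
```

View pics/pl1.png

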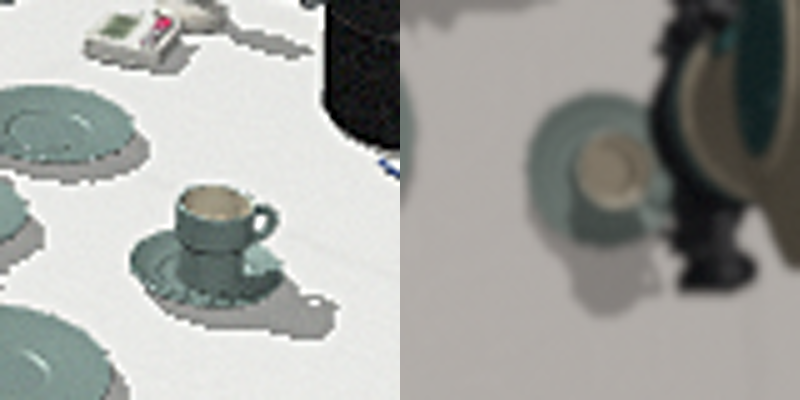

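Cup_1 stands upright on saucer_1 (rim at (215,203) left, (612,170) right). Now I'll recheck the stack position and cup_1's centring in numbers.

```bash
python3 - <<'E'
from h import *
b=np.array([-1,3.5,0])
print("cup2 rim",ray("scene",[180+230/5-.4,170+371/5-.4],133)-b)
print("cup1 scene",ray("scene",[285+214/5-.4,160+203/5-.4],58)-b,"top",ray("top",[270+212/5-.4,205+170/5-.4],58))
print("sau1 top",ray("top",[270+196/5-.4,205+168/5-.4],13))
E
```

```text
cup2 rim [421.07276198 271.01743971 133.        ]
cup1 scene [ 439.57662293 -179.32774146   58.        ] top [ 438.46131425 -179.07515519   58.        ]
sau1 top [ 442.62664192 -177.62618058   13.        ]
```

>>> {"op": "carry_out", "data": {"deltas": [0,0,0,0.03,-0.001,-0.03,-1,0,0,0,0.05,-0.002,0,-1,0,0,0,0.05,-0.002,0,-1,0,0,0,0.05,-0.002,0,-1,0,0,0,0.05,-0.002,0,-1,0,0,0,0.05,-0.002,0,-1,0,0,0,0.05,-0.002,0,-1,0,0,0,0.05,-0.002,0,-1,0,0,0,0.04,-0.002,0,-1,0,0,0,0.03,0,0,-1,0,0,0,0,0,0,-1]}}

```text
clock: 12.38
eef_pos: [421.6, 271.3, 216.7]
tool_rot: [-3.141, -0.001, 1.575]
force: [0.3, -0.7, 0.4]
width: 85.3
gripper_force: 0.0
```

>>> {"op": "carry_out", "data": {"deltas": [0,0,0,0,0,0.03,-1,0,0,0,-0.001,0.001,0.03,-1,0,0,0,0,0,0.03,-1,0,0,0,0,0,0.015,-1,0,0,0,0,0,0.008,-1,0,0,0,0,0,0,-1,0,0,0,0,0,0,-0.1,0,0,0,0,0,0,0,0,0,0,0,0,0,0.3,0,0,0,0,0,0,1,0,0,0,0,0,0,1,0,0,0,0,0,0,1]}}

```text
clock: 13.88
eef_pos: [424.6, 268.3, 105.6]
tool_rot: [3.139, -0.001, 1.571]
force: [-0.1, -0.3, 5.9]
width: 52.8
gripper_force: 61.7
```

>>> {"op": "carry_out", "data": {"deltas": [0,0,0,0,0,-0.005,1,0,0,0,0,0,-0.01,1,0,0,0,0,0,-0.015,1,0,0,0,0,0,-0.02,1,0,0,0,0,0,-0.03,1,0,0,0,0,0,-0.03,1,0,0,0,0,0,-0.01,1,0,0,0,0,0,0,1]}}

```text
clock: 14.88
eef_pos: [423.7, 267.8, 224.8]
tool_rot: [3.14, -0.0, 1.571]
force: [-0.4, 0.0, -0.9]
width: 53.3
gripper_force: 63.1
```

```bash
python3 -c "
from h import *
look('pics/lift2.png',(185,165),(150,190));s=ctrl.read_state();print(s['eef_pos'],s['width'])
p=s['eef_pos']
print((proj('scene',p-[0,0,28])-[185,165])*5+2.5,(proj('scene',[423.5,270,99])-[185,165])*5+2.5)"
```

```text
[422.98843997 267.22758678 223.51519156] 53.40320064432849
[210.99811061 266.55878824] [208.22880239 451.76212176]
```

View pics/lift2.png

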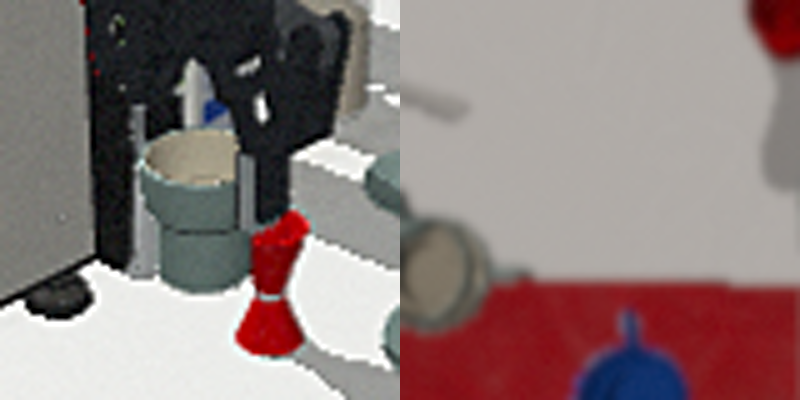

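Cup_2 hangs upright, alone. Carrying it to saucer_2.

>>> {"op": "carry_out", "data": {"deltas": [0,0,0,-0.025,0.006,0,1,0,0,0,-0.045,0.02,0,1,0,0,0,-0.045,0.02,0,1,0,0,0,-0.045,0.02,0,1,0,0,0,-0.045,0.022,0,1,0,0,0,-0.045,0.022,0,1,0,0,0,-0.045,0.022,0,1,0,0,0,-0.045,0.022,0,1,0,0,0,-0.035,0.018,0,1,0,0,0,-0.02,0.01,0,1,0,0,0,0,0,0,1,0,0,0,0,0,0,1]}}

```text
clock: 16.48
eef_pos: [604.7, -125.5, 223.3]
tool_rot: [-3.139, -0.001, 1.573]
force: [-0.3, 0.5, -1.4]
width: 52.9
gripper_force: 63.2
```

>>> {"op": "carry_out", "data": {"deltas": [0,0,0,0,0,0.03,1,0,0,0,0,0,0.05,1,0,0,0,0,0,0.045,1,0,0,0,0,0,0.03,1,0,0,0,0,0,0.015,1,0,0,0,0,0,0,1,0,0,0,0,0,0,1]}}

```text
clock: 17.35
eef_pos: [606.7, -126.8, 55.7]
tool_rot: [3.139, 0.0, 1.572]
force: [-0.2, -0.0, -0.2]
width: 53.4
gripper_force: 63.2
```

>>> {"op": "carry_out", "data": {"deltas": [0,0,0,-0.001,-0.001,0.01,1,0,0,0,0,0,0.008,1,0,0,0,0,0,0.003,1,0,0,0,0,0,0.001,1,0,0,0,0,0,0,1]}}

```text
clock: 17.98
eef_pos: [604.2, -128.3, 32.7]
tool_rot: [-3.141, 0.0, 1.571]
force: [-3.1, 0.3, 5.0]
width: 53.2
gripper_force: 63.6
```

>>> {"op": "carry_out", "data": {"deltas": [0,0,0,0,0,0.001,1,0,0,0,0,0,0,1]}}

```text
clock: 18.23
eef_pos: [604.2, -128.3, 32.6]
tool_rot: [-3.141, 0.001, 1.571]
force: [-4.5, 0.6, 11.6]
width: 53.1
gripper_force: 64.3
```

>>> {"op": "carry_out", "data": {"deltas": [0,0,0,0,0,0,0,0,0,0,0,0,0,-0.3,0,0,0,0,0,0,-1,0,0,0,0,0,0,-1,0,0,0,0,0,0,-1,0,0,0,0,0,0,-1,0,0,0,0,0,-0.02,-1,0,0,0,0,0,-0.04,-1,0,0,0,0,0,-0.05,-1,0,0,0,0,0,-0.06,-1]}}

```text
clock: 19.48
eef_pos: [604.1, -128.1, 203.7]
tool_rot: [-3.141, -0.0, 1.571]
force: [1.0, 0.2, -0.0]
width: 85.4
gripper_force: 0.0
```

```bash
python3 -c "
from h import *
look('pics/pl2.png',(235,150),(250,145));s=ctrl.read_state();print(s['eef_pos'])
b=np.array([-1,3.5,0])
print((proj('scene',[605,-126.3,13]+b)-[235,150])*5+2.5,(proj('scene',[604.5,-127,60]+b)-[235,150])*5+2.5)
print((proj('top',[605,-126.3,13])-[250,145])*5+2.5,(proj('top',[604.5,-127,60])-[250,145])*5+2.5)
"
```

```text
[ 609.37609494 -128.0790421   209.93341533]
[195.85306581 257.70590357] [200.16512806 192.86529252]
[204.89969577 205.83803054] [215.62151319 190.02647861]
```

View pics/pl2.png

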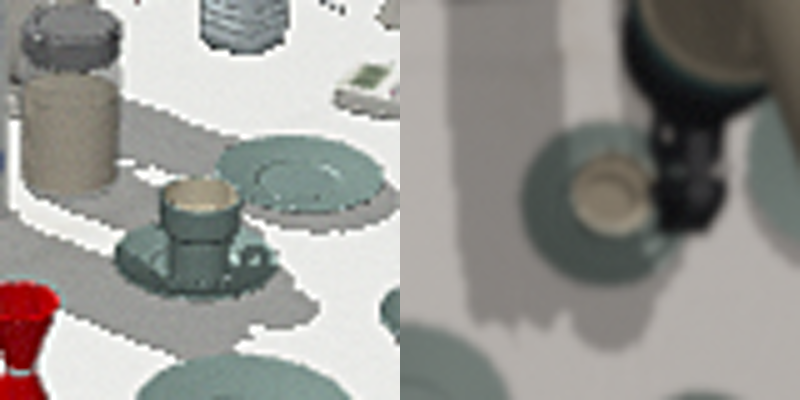

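Cup_2 stands on saucer_2 (rim at (201,195), within 2 px of prediction; saucer unmoved). Back to the stack, turning to yaw 0 for cup_3.

>>> {"op": "carry_out", "data": {"deltas": [0,0,0,0.025,-0.008,-0.02,-1,0,0,0,0.045,-0.02,0,-1,0,0,0,0.045,-0.02,0,-1,0,0,0,0.045,-0.02,0,-1,0,0,0,0.045,-0.022,0,-1,0,0,0,0.045,-0.022,0,-1,0,0,0,0.045,-0.022,0,-1,0,0,0,0.045,-0.022,0,-1,0,0,0,0.035,-0.018,0,-1,0,0,0,0.022,-0.008,0,-1,0,0,0,0,0,0,-1]}}

```text
clock: 20.95
eef_pos: [421.7, 270.8, 222.3]
tool_rot: [3.14, -0.001, 1.575]
force: [0.5, 0.7, -0.2]
width: 85.6
gripper_force: 0.0
```

>>> {"op": "carry_out", "data": {"deltas": [0,0,10,0,0,0,-1,0,0,10,0,0,0,-1,0,0,10,0,0,0,-1,0,0,10,0,0,0,-1,0,0,10,0,0,0,-1,0,0,10,0,0,0,-1,0,0,10,0,0,0,-1,0,0,10,0,0,0,-1,0,0,10,0,0,0,-1,0,0,0,0,0,0,-1]}}

```text
clock: 22.2
eef_pos: [423.1, 267.5, 221.7]
tool_rot: [3.141, -0.001, 0.0]
force: [-0.6, 0.1, 0.7]
width: 85.4
gripper_force: 0.0
```

```bash
python3 -c "
from h import *
look('pics/ap3.png',(185,215),(120,205));s=ctrl.read_state();print(s['eef_pos'],s['qpos'])
for z in(99,62):print((proj('scene',np.array([423.5,270,z])+[-1,3.5,0])-[185,215])*5+2.5)"
```

```text
[422.86751854 268.00575668 221.56980118] [-0.60922376  0.42902664 -0.01674305  1.93781654  0.01041886  0.77470484
 -2.20043371]
[204.25523914 206.04247869]
[205.28160922 271.89536691]
```

View pics/ap3.png

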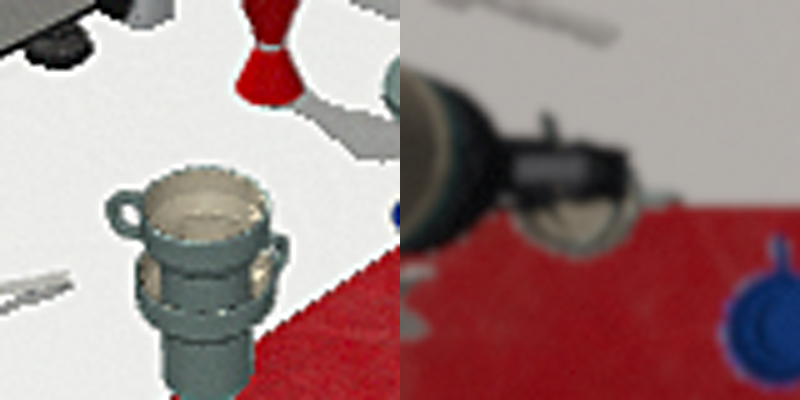

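Cup_3's rim centre at (207,206) matches the prediction; its handle points left/+x, clear of the fingers. Descending to grip.

>>> {"op": "carry_out", "data": {"deltas": [0,0,0,0,-0.001,0.03,-1,0,0,0,0,-0.001,0.045,-1,0,0,0,0,0,0.035,-1,0,0,0,0,0,0.025,-1,0,0,0,0,0,0.016,-1,0,0,0,0,0,0,-1,0,0,0,0,0,0,-0.2,0,0,0,0,0,0,-0.05,0,0,0,0,0,0,0.1,0,0,0,0,0,0,1,0,0,0,0,0,0,1,0,0,0,0,0,0,1]}}

```text
clock: 23.8
eef_pos: [423.4, 271.4, 71.9]
tool_rot: [-3.14, -0.002, 0.0]
force: [-0.9, -0.9, 5.9]
width: 59.7
gripper_force: 63.1
```

>>> {"op": "carry_out", "data": {"deltas": [0,0,0,0,0,-0.005,1,0,0,0,0,0,-0.01,1,0,0,0,0,0,-0.015,1,0,0,0,0,0,-0.03,1,0,0,0,0,0,-0.04,1,0,0,0,0,0,-0.03,1,0,0,0,0,0,-0.01,1,0,0,0,0,0,0,1]}}

```text
clock: 24.8
eef_pos: [422.6, 270.8, 210.8]
tool_rot: [-3.141, -0.001, 0.0]
force: [0.5, -0.1, -2.1]
width: 59.7
gripper_force: 65.0
```

>>> {"op": "carry_out", "data": {"deltas": [0,0,0,0.01,0.025,0,1,0,0,0,0.019,0.05,0,1,0,0,0,0.019,0.05,0,1,0,0,0,0.019,0.05,0,1,0,0,0,0.019,0.05,0,1,0,0,0,0.019,0.05,0,1,0,0,0,0.019,0.05,0,1,0,0,0,0.019,0.05,0,1,0,0,0,0.019,0.05,0,1,0,0,0,0.02,0.05,0,1,0,0,0,0.018,0.045,0,1,0,0,0,0.008,0.025,0,1]}}

```text
clock: 26.3
eef_pos: [629.7, -277.4, 207.6]
tool_rot: [3.141, 0.003, -0.003]
force: [-0.3, -0.6, -1.4]
width: 59.4
gripper_force: 65.0
```

>>> {"op": "carry_out", "data": {"deltas": [0,0,0,0,0,0,1,0,0,0,0,0,0,1]}}

```text
clock: 26.55
eef_pos: [629.9, -272.6, 208.5]
tool_rot: [-3.139, 0.003, 0.001]
force: [0.4, 0.5, -1.8]
width: 59.0
gripper_force: 65.1
```

>>> {"op": "carry_out", "data": {"deltas": [0,0,0,0.001,0,0.03,1,0,0,0,0,0,0.045,1,0,0,0,0,0,0.045,1,0,0,0,0,0,0.03,1,0,0,0,0,0,0.01,1,0,0,0,0,0,0,1,0,0,0,0,0,0,1]}}

```text
clock: 27.42
eef_pos: [632.9, -274.3, 52.1]
tool_rot: [3.141, -0.003, 0.001]
force: [-0.3, -0.2, -1.3]
width: 59.2
gripper_force: 65.1
```

>>> {"op": "carry_out", "data": {"deltas": [0,0,0,0,0,0.006,1,0,0,0,0,0,0.003,1,0,0,0,0,0,0.001,1,0,0,0,0,0,0,1]}}

```text
clock: 27.92
eef_pos: [631.6, -274.1, 40.2]
tool_rot: [-3.142, 0.0, 0.0]
force: [-0.1, -0.4, -1.0]
width: 59.4
gripper_force: 65.1
```

>>> {"op": "carry_out", "data": {"deltas": [0,0,0,0,0,0.002,1,0,0,0,0,0,0.001,1,0,0,0,0,0,0.001,1,0,0,0,0,0,0,1]}}

```text
clock: 28.42
eef_pos: [631.7, -274.1, 36.3]
tool_rot: [-3.142, 0.0, 0.0]
force: [-0.1, 0.7, -0.8]
width: 59.2
gripper_force: 65.1
```

>>> {"op": "carry_out", "data": {"deltas": [0,0,0,0,0,0.001,1,0,0,0,0,0,0,1]}}

```text
clock: 28.68
eef_pos: [631.9, -274.2, 36.1]
tool_rot: [3.141, -0.0, 0.0]
force: [-0.1, 1.1, 4.0]
width: 59.5
gripper_force: 65.5
```

Contact. Release, rise, and check.

>>> {"op": "carry_out", "data": {"deltas": [0,0,0,0,0,0,0,0,0,0,0,0,0,-0.3,0,0,0,0,0,0,-1,0,0,0,0,0,0,-1,0,0,0,0,0,0,-1,0,0,0,0,0,0,-1,0,0,0,0,0,-0.02,-1,0,0,0,0,0,-0.04,-1,0,0,0,0,0,-0.05,-1,0,0,0,0,0,-0.06,-1]}}

```text
clock: 29.92
eef_pos: [631.2, -274.0, 207.7]
tool_rot: [-3.141, 0.0, 0.0]
force: [1.9, -0.3, -0.2]
width: 85.3
gripper_force: 0.0
```

```bash
python3 -c "
from h import *
look('pics/pl3.png',(255,140),(300,145));s=ctrl.read_state();print(s['eef_pos'])
b=np.array([-1,3.5,0])
print((proj('scene',[631.8,-273.7,13]+b)-[255,140])*5+2.5,(proj('scene',[631.8,-274,63]+b)-[255,140])*5+2.5)
print((proj('top',[631.8,-273.7,13])-[300,145])*5+2.5,(proj('top',[631.8,-274,63])-[300,145])*5+2.5)
"
```

```text
[ 636.33057381 -276.23882897  215.19769674]
[200.17386465 221.87610902] [205.05408603 156.89321568]
[188.87647687 163.5458145 ] [210.13126226 144.01661633]
```

View pics/pl3.png

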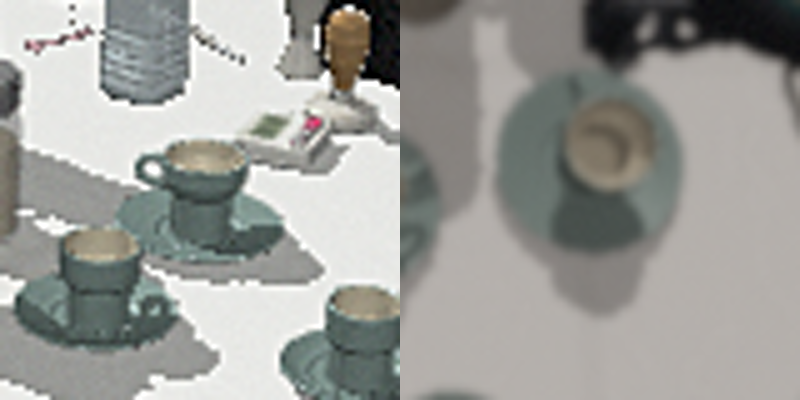

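Cup_3 stands upright on saucer_3 (rim at (205,158) vs predicted (205,157)). Returning for cup_4.

>>> {"op": "carry_out", "data": {"deltas": [0,0,0,-0.01,-0.025,0,-1,0,0,0,-0.019,-0.05,0,-1,0,0,0,-0.019,-0.05,0,-1,0,0,0,-0.019,-0.05,0,-1,0,0,0,-0.019,-0.05,0,-1,0,0,0,-0.019,-0.05,0,-1,0,0,0,-0.019,-0.05,0,-1,0,0,0,-0.019,-0.05,0,-1,0,0,0,-0.019,-0.05,0,-1,0,0,0,-0.02,-0.05,0,-1,0,0,0,-0.018,-0.045,0,-1,0,0,0,-0.009,-0.025,0,-1]}}

```text
clock: 31.52
eef_pos: [421.3, 273.9, 206.4]
tool_rot: [-3.14, -0.001, 0.004]
force: [0.1, -1.2, 0.1]
width: 85.2
gripper_force: 0.0
```

>>> {"op": "carry_out", "data": {"deltas": [0,0,-10,0,0,0,-1,0,0,-10,0,0,0,-1,0,0,-10,0,0,0,-1,0,0,-10,0,0,0,-1,0,0,-10,0,0,0,-1,0,0,-10,0,0,0,-1,0,0,-10,0,0,0,-1,0,0,-10,0,0,0,-1,0,0,-10,0,0,0,-1,0,0,0,0,0,0,-1,0,0,0,0,0,0,-1]}}

```text
clock: 32.9
eef_pos: [422.7, 270.7, 205.8]
tool_rot: [3.141, -0.0, 1.568]
force: [0.0, -1.1, -0.9]
width: 85.6
gripper_force: 0.0
```

```bash
python3 -c "
from h import *
look('pics/ap4.png',(185,215),(120,205));s=ctrl.read_state();print(s['eef_pos'],s['qpos'][6])
for z in(62,0):print((proj('scene',np.array([423,270.5,z])+[-1,3.5,0])-[185,215])*5+2.5)"
```

```text
[422.63343502 270.81085801 205.59588423] -0.9274287713992017
[205.27139848 272.8614683 ]
[206.91286707 378.13256637]
```

View pics/ap4.png

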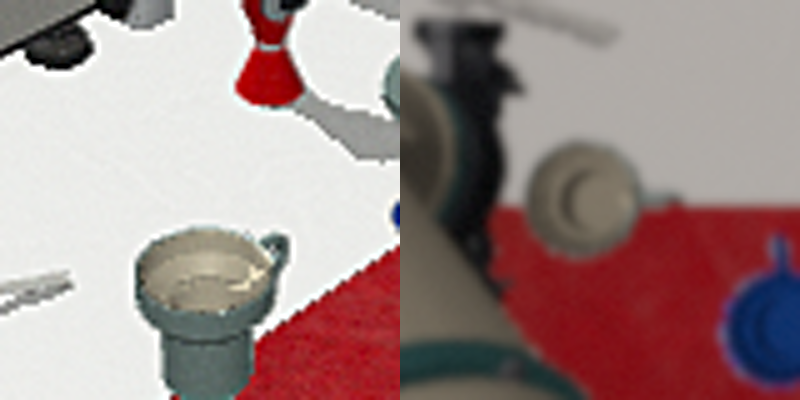

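Cup_4's rim centre at (206,271) matches (205,273). Descending.

>>> {"op": "carry_out", "data": {"deltas": [0,0,0,0,0,0.03,-1,0,0,0,0,0,0.045,-1,0,0,0,0,0,0.045,-1,0,0,0,0,0,0.03,-1,0,0,0,0,0,0.014,-1,0,0,0,0,0,0.008,-1,0,0,0,0,0,0,-1,0,0,0,0,0,0,-0.4,0,0,0,0,0,0,-0.2,0,0,0,0,0,0,0,0,0,0,0,0,0,0.3,0,0,0,0,0,0,0.3]}}

```text
clock: 34.5
eef_pos: [423.5, 271.3, 34.7]
tool_rot: [3.139, -0.001, 1.571]
force: [0.3, -0.5, 5.9]
width: 64.8
gripper_force: 65.9
```

>>> {"op": "carry_out", "data": {"deltas": [0,0,0,0,0,0,1,0,0,0,0,0,0,1]}}

```text
clock: 34.75
eef_pos: [423.4, 271.3, 34.6]
tool_rot: [3.139, -0.001, 1.571]
force: [1.0, -0.1, 6.3]
width: 64.6
gripper_force: 65.9
```

>>> {"op": "carry_out", "data": {"deltas": [0,0,0,0,0,-0.005,1,0,0,0,0,0,-0.01,1,0,0,0,0,0,-0.02,1,0,0,0,0,0,-0.04,1,0,0,0,0,0,-0.035,1,0,0,0,0,0,-0.015,1,0,0,0,0,0,0,1]}}

```text
clock: 35.62
eef_pos: [423.0, 270.9, 159.0]
tool_rot: [3.14, -0.001, 1.571]
force: [0.1, -0.5, -1.3]
width: 64.8
gripper_force: 67.1
```

>>> {"op": "carry_out", "data": {"deltas": [0,0,0,-0.025,0.003,0,1,0,0,0,-0.045,0.007,0,1,0,0,0,-0.05,0.008,0,1,0,0,0,-0.05,0.008,0,1,0,0,0,-0.05,0.008,0,1,0,0,0,-0.035,0.005,0,1,0,0,0,-0.02,0.003,0,1,0,0,0,0,0,0,1,0,0,0,0,0,0,1,0,0,0,0,0,0,1]}}

```text
clock: 36.88
eef_pos: [464.3, -2.8, 158.1]
tool_rot: [-3.141, -0.001, 1.573]
force: [-0.4, 0.1, -2.2]
width: 64.9
gripper_force: 67.1
```

>>> {"op": "carry_out", "data": {"deltas": [0,0,0,-0.001,0.001,0.03,1,0,0,0,0,0,0.04,1,0,0,0,0,0,0.025,1,0,0,0,0,0,0.01,1,0,0,0,0,0,0,1,0,0,0,0,0,0,1]}}

```text
clock: 37.62
eef_pos: [466.3, -4.9, 54.2]
tool_rot: [3.14, -0.0, 1.571]
force: [-0.3, -0.1, -2.0]
width: 64.3
gripper_force: 66.9
```

>>> {"op": "carry_out", "data": {"deltas": [0,0,0,0,0,0.008,1,0,0,0,0,0,0.003,1,0,0,0,0,0,0,1]}}

```text
clock: 38.0
eef_pos: [465.4, -5.3, 42.2]
tool_rot: [-3.141, 0.0, 1.571]
force: [-0.5, -0.5, -0.9]
width: 64.7
gripper_force: 67.0
```

>>> {"op": "carry_out", "data": {"deltas": [0,0,0,0,0,0.001,1,0,0,0,0,0,0.001,1,0,0,0,0,0,0.001,1,0,0,0,0,0,0,1]}}

```text
clock: 38.5
eef_pos: [465.6, -5.2, 39.3]
tool_rot: [-3.142, 0.0, 1.571]
force: [1.0, 0.8, -2.0]
width: 64.7
gripper_force: 67.0
```

>>> {"op": "carry_out", "data": {"deltas": [0,0,0,0,0,0.001,1,0,0,0,0,0,0,1]}}

```text
clock: 38.75
eef_pos: [465.7, -5.2, 38.6]
tool_rot: [3.141, 0.0, 1.571]
force: [-1.6, 0.7, 4.3]
width: 64.7
gripper_force: 67.5
```

>>> {"op": "carry_out", "data": {"deltas": [0,0,0,0,0,0,-0.3,0,0,0,0,0,0,-0.6,0,0,0,0,0,0,-1,0,0,0,0,0,0,-1,0,0,0,0,0,0,-1,0,0,0,0,0,0,-1,0,0,0,0,0,-0.02,-1,0,0,0,0,0,-0.04,-1,0,0,0,0,0,-0.05,-1,0,0,0,0,0,-0.06,-1,0,0,0,0,0,0,-1,0,0,0,0,0,0,-1]}}

```text
clock: 40.25
eef_pos: [465.1, -5.6, 208.2]
tool_rot: [-3.141, 0.001, 1.571]
force: [0.3, 0.3, 0.9]
width: 85.3
gripper_force: 0.0
```

```bash
python3 - <<'E'
from h import *
im=ctrl.get_image("scene")[:,:,::-1].astype(int);s0=cv2.imread("raw_s.png").astype(int)
st=ctrl.read_state();print(st["eef_pos"],st["width"],st["gripper_force"])
b=np.array([-1,3.5,0])
# cream interior blobs near the predicted rims
B,G,R=im[...,0],im[...,1],im[...,2]
m=((R-B>12)&(R-B<60)).astype(np.uint8)
for k,X,h in((1,(439.7,-181.2),54),(2,(604.3,-127),56),(3,(631.8,-274),59),(4,(465.6,-5),62)):
    p=proj("scene",np.array([*X,h+4.])+b)
    x,y=p.round().astype(int);w=m[y-14:y+15,x-20:x+21];l=cv2.connectedComponentsWithStats(w)
    i=1+l[2][1:,4].argmax();print(k,"pred rim",p.round(1),"cream box",(l[2][i]+[x-20,y-14,0,0,0]))
# saucer & bystander stability: shift between first and present picture, outer left saucer strip / jigger red mask
red=lambda i:((i[...,2]>120)&(i[...,1]<60)&(i[...,0]<60))
for i in(s0,im):
    w=red(i)[195:240,228:250];print("jigger",np.argwhere(w).mean(0).round(2),w.sum())
print("jar diff",np.abs(im-s0)[150:192,238:262].mean().round(2))
g=lambda i:((i[...,1]-i[...,2]>9)&(i[...,0]-i[...,2]>4)&(i[...,0]-i[...,2]<25))
for k,(x0,x1,y0,y1) in {1:(311,341,206,221),2:(258,290,194,210),3:(278,312,177,192),4:(261,309,221,246)}.items():
    for i in(s0,im):
        a=np.argwhere(g(i)[y0+4:y1+4,x0-6:x1+6]);print(k,"x",a[:,1].min()+x0-6,a[:,1].max()+x0-6,"ymax",a[:,0].max()+y0+4)
E
```

```text
[464.64672065  -5.58881733 207.48564529] 85.32201113908346 0.0
1 pred rim [327.7 200. ] cream box [322 197  13   7  68]
2 pred rim [274.6 188.1] cream box [268 185  15   7  76]
3 pred rim [295.5 170.9] cream box [288 168  16   6  71]
4 pred rim [285.3 216.2] cream box [276 211  21  11 187]
jigger [22.44 10.93] 160
jigger [25.55 10.4 ] 223
jar diff 4.56
1 x 311 341 ymax 220
1 x 311 341 ymax 221
2 x 258 290 ymax 209
2 x 258 295 ymax 213
3 x 272 311 ymax 195
3 x 272 311 ymax 195
4 x 261 306 ymax 246
4 x 261 306 ymax 246
```

All four rims are where predicted, the saucer outlines are unchanged, and the gripper is clear. The jigger's pixel count only rose because the stack no longer hides it.

```bash
python3 -c "
from cell import ctrl
print(ctrl.finish_job())"
```

```text
the job is handed in; nothing more can be done
None
```

The job is handed in at about 40 s: each of the four cups stands upright on the saucer of its own size, and the camera checks show the saucers, jigger and jar where they were; no verdict came back.

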